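# Raking-light record shot of a potsherd

## Robot

A 6-joint arm with a two-finger parallel gripper is mounted at the origin on the work surface. World frame = base frame: x ahead of the robot, y to its left, z up, the work surface at z = 0. Lengths are in m, angles in rad, forces in N, time in s.
With the tool pointing down it reaches from about 0.3 to 0.95 m from the base axis. Payload 3.1 kg.
Tool frame: the origin (TCP) lies at the very end of the fingers, on their centre line; the grasp point (between the pads) lies 19 mm behind it; z points along the fingers, y is the line along which they close (so a half turn about z gives the same grasp; the last joint's range is limited). The gripper opens to 85 mm and grips with 20 to 120 N. Pads are 22 mm wide; open, the fingers measure 114 mm over their backs; the gripper's body (76 mm by 85 mm) begins 54 mm behind the grasp point. The pads swing forward as they close: fully open they stand 13 mm farther back than shut.
Start: joints at [-1.224, 0.308, 1.634, -0, 1.2, -0.07], TCP at [0.253, -0.572, 0.231] pointing down, gripper open.
Joint ranges: [-3.06, 3.06], [-0.79, 1.96], [0.05, 2.63], [-1.19, 4.34], [0.05, 2.64], [-2.94, 2.94]. Speed limits (rad/s): [2.79, 2.79, 3.14, 3.14, 3.14, 3.14].

## Interface

Orientations are given as a unit quaternion [x, y, z, w].
In Python, from cell import ctrl gives the robot as it stands.
- The arm moves only by the tool send_rows, never from a script. Its argument "increments" is a list of rows, each a list of 7 numbers: the turn, a rotation vector about the tool's x, y, z in rad, then the shift along the tool's x, y, z in mm, then the opening in per cent of the stroke, from 0 (shut) to 100 (fully open). A call has 1 to 5 rows; each row shifts and turns the commanded pose from where the row before left it, along the tool's axes as they then stand; what a row does not reach is not made up. A row lasts 1/10 s, in which the tool goes at most 50 mm and 8.59 degrees, less where a joint would pass 70% of its speed; a pose out of reach is approached as far as the arm can. A call with a gripper value outside its range is refused whole. The fingers move at their own pace and stop on an object; "force" is the grip in N (left out, the last holds). Time passes only in rows, so rows that do not move let the fingers close. It gives the time, the measured TCP pose, the force, the opening and the grip force at its end, in the units of the state.
- ctrl.get_obs(): the state, without advancing time (a new reading comes with each control period).
- ctrl.read_camera(name): name is "scene" or "side" or "wrist"; returns (picture, depth): 384x512x3 uint8, red, green, blue; 384x512 float32, m along the optical axis (not along the pixel's ray), 0 where there is no reading.
- ctrl.camera_model(name): a dict with "fx", "fy", "cx", "cy" (pixels), "world_from_camera" (4x4, takes a point from camera to world coordinates); the wrist camera has in their place "hand_eye" (4x4, takes a point from camera to tool coordinates, whose origin is the TCP and whose axes are the flange's). Camera axes: x right, y up, looking along -z (the intrinsics and any distortion apply to the point x, -y, -z); pixel columns grow to the right and rows downward; lengths in m; the calibration is good to about 2 mm. A picture is of the moment at which its call begins: read the wrist's pose just before it. camera_model takes no time and is no camera call.
- ctrl.finish_job(): hands the job in; it is judged then, once.
The state is a dict: "clock": time; "joint_pos": joint angles; "qvel": joint speeds; "joint_torque": joint torques, N m; "eef_pos": TCP position; "eef_rot": TCP orientation; "force": force on the tool from outside, world axes, zero at the start; "moment": the same for the moment, N m; "finger_gap": finger opening in m; "grip_force": force on a finger pad.
Only numpy, scipy, OpenCV 4.12 (cv2) and the standard library are available. Lean on these libraries where they do the work, as an engineer would, in place of code of your own. Each camera call takes 0.05 s, during which the arm holds its last target. There are 200 camera calls.

## Task

Take the raking-light photograph of the sherd under the copy stand, pressing the controls with your fingertips: first switch on the lighting console at its red mains rocker by pressing the half with the white dot, next push the orange raking-lamp key all the way down so that it stays down, then press the red button on the release box, hold it down for at least one second and let it come back up. Leave the other keys alone, do not lift or shift the release box, and do not disturb the framed sherd, its scale or anything else on the bench.

Things in the scene. Friction and masses are not known exactly. Their poses are not given: they have to be found in the camera images.
- console: lighting console: grey metal box with a dark top, 140 deep (x) x 280 wide (y) x 55 mm high, fixed to the bench. Origin: centre of its underside; x away from its front edge, y to its left, z up. In a row at x -18 mm on top: red rocker (y +100), white keys (y +35, -10), orange key (y -55), blue key (y -100). Behind each key, at x +42, a fixed black dimmer knob 16 mm across, 12 mm high
- mains (a joint): red mains rocker at the console's left end, 44 (console x) x 28 mm (y), a shallow V hinged at its middle about the console's y axis. 0 rad = off (far half stands up), 0.36 = on (far half down). Press the far half, which bears a white dot, straight down; it stays where it is left. About 3 N at the dot; the dot goes down about 5 mm
- mains_on (a point): the place to press on the mains rocker: on the surface at the white dot of the far half, 14 mm from the hinge; about 67 mm above the bench when off, 62 mm when on
- key_left (a joint): white key at console y +35 mm (left copy lamp). 0 = up, 0.005 m = down. Not to be pressed
- key_right (a joint): white key at console y -10 mm (right copy lamp). 0 = up, 0.005 m = down. Not to be pressed
- key_raking (a joint): orange key (raking lamp; the low lamp bar on the copy stand has an orange band too), 26 x 26 mm, its top 8 mm above the console's top. 0 = up, 0.005 m = fully down. A latching key: it takes about 3 N to push and stays where it is left
- key_raking_top (a point): centre of the top face of the orange key, 63 mm above the bench when up, 58 mm when down; neighbouring keys lie 45 mm to each side
- key_base (a joint): blue key at console y -100 mm (light base). 0 = up, 0.005 m = down. Not to be pressed
- release_box: wireless shutter release: a loose grey box, 68 x 68 x 42 mm, 450 g, standing on the bench on rubber feet; origin at the centre of its underside, z up. A stub aerial, 10 mm across and 24 mm high, stands on its top at x +26, y -26 mm
- release (a joint): the round red shutter button on the release box, 34 mm across. 0 = up, 0.006 m = fully pressed; a spring (1.6 N at first, 4 N fully pressed) returns it
- release_top (a point): centre of the top of the red shutter button, 54 mm above the bench when up, on the middle of the box
- subject_sherd: curved terracotta potsherd, about 85 x 75 mm, 19 mm high, already framed under the camera of the copy stand (fixed at the left end of the bench, 645 mm high, white board 420 x 400 x 25 mm with a black centre; keep clear of it); origin at the centre of its underside. Not to be moved
- scale_bar: flat black-and-white photo scale, 100 x 20 x 5 mm, on the copy stand's board beside the sherd; origin at the centre of its underside. Not to be moved
- brush: wooden brush, 170 mm long, lying on the bench along the near side of the console; origin near its middle. Not to be moved
- lens_cap: black camera lens cap, 72 mm across, 11 mm high, lying on the bench beyond the release box; origin at the centre of its underside. Not to be moved
- rim_sherd: small grey curved sherd, about 50 x 48 mm, 13 mm high, lying on the bench on the near side of the release box; origin at the centre of its underside. Not to be moved
- pot: restored terracotta pot, 120 mm across, 110 mm high, at the back of the bench; origin at the centre of its foot. Not to be moved
- adhesive: small upright bottle with a red cap, 44 mm across, 100 mm high, at the back of the bench; origin at the centre of its foot. Not to be moved
- putty_knife: black-handled putty knife, 180 mm long, 18 mm high, lying at the back of the bench; origin near its middle. Not to be moved
Not all that is in view belongs to the job. Several things look just like the release_box: the one meant starts farthest from the robot's base.

How it is judged:
On the way, in this order (a step that is already met when the one before it is completed fails the run):
1. the fingers have pressed the mains rocker on (value of joint mains above 0.28 rad and contact force between the fingers and console above 0.3 N), for 0.05 s.
2. the fingers have pressed the orange key down, the mains still on (all of step 1 and value of joint key_raking above 0.0035 m), for 0.05 s.
3. the fingers hold the shutter button down for a second with mains and raking lamp on (value of joint mains above 0.28 rad and value of joint key_raking above 0.0035 m and value of joint release above 0.004 m and contact force between the fingers and release_box above 0.3 N), for 0.95 s.
At the end, for the whole second after the job is handed in: mains rocker on (over 0.28 rad), orange key down (over 3.5 mm), shutter button back up (under 1.5 mm), the other three keys up (under 1.5 mm), the release box upright and at rest where it stood (within 15 mm) (value of joint mains above 0.28 rad and value of joint key_raking above 0.0035 m and value of joint each of release, key_left, key_right, key_base below 0.0015 m and angle between release_box's own z axis and vertical below 0.05 rad and linear speed of release_box below 0.02 m/s); the robot touches nothing.
It fails at once if the orange key is pressed before the mains is on (value of joint key_raking above 0.002 m and value of joint mains below 0.2 rad).
It fails at once if the shutter button is pressed before the mains and the raking lamp are on (value of joint release above 0.003 m and (value of joint mains below 0.25 rad or value of joint key_raking below 0.003 m)).
It fails at once if another key is pressed (over 2 mm) (value of joint any of key_left, key_right, key_base above 0.002 m).
It fails at once if the release box is lifted, tipped or shifted by over 15 mm (distance of release_box from where it was at the start of the episode above 0.015 m or height (world z) of release_box above 0.006 m or angle between release_box's own z axis and vertical above 0.15 rad).
It fails at once if the framed sherd or its scale is moved (over 5 mm), or another thing on the bench (over 15 mm) (distance of any of subject_sherd, scale_bar from where it was at the start of the episode above 0.005 m or distance of any of brush, lens_cap, rim_sherd, pot, adhesive, putty_knife from where it was at the start of the episode above 0.015 m).
It also fails if it takes over 48 s, if anything falls off the work surface, if the arm or the gripper's body presses on something with over 40 N, if the wrist force passes 120 N, or if a joint passes its speed limit or range.

## Working session

There is one attempt and no reset: what is moved stays moved. The work goes in short steps, Python scripts to look and compute and a tool call to move; the robot and the scene stay as the last step left them, time stands still between calls to the robot, and variables do not carry over. Pictures are saved under pics/ and viewed, at most 10 in all, crops included, and the job is handed in when it is done.

Besides the shell and the picture viewer there is one more tool, called as name(argument=value, ...), one argument or row to a line, values as JSON. send_rows: Moves the arm, as the interface text tells. Its arguments: {"type":"object","properties":{"increments":{"type":"array","items":{"type":"array","items":{"type":"number"}}},"force":{"type":"number"}},"required":["increments"]}

```bash
mkdir -p pics
python3 - <<'E'
from cell import ctrl
import cv2,numpy as np
o=ctrl.get_obs();print({k:np.round(v,3).tolist() for k,v in o.items()})
for n in("scene","side"):
    p,d=ctrl.read_camera(n);cv2.imwrite(f"pics/{n}0.png",p[:,:,::-1]);np.savez(f"{n}0.npz",p=p,d=d)
    m=ctrl.camera_model(n);print({k:np.round(v,4).tolist() if not isinstance(v,str) else v for k,v in m.items()})
print(ctrl.camera_model("wrist"))
a=[cv2.imread(f"pics/{n}0.png") for n in("scene","side")]
E
```

```text
{'clock': 0.0, 'joint_pos': [-1.224, 0.309, 1.635, -0.0, 1.2, -0.07], 'qvel': [0.0, 0.0, -0.001, 0.0, 0.001, -0.002], 'joint_torque': [-0.0, -41.525, -27.667, -0.0, 0.01, 0.0], 'eef_pos': [0.253, -0.571, 0.23], 'eef_rot': [0.978, 0.207, -0.0, -0.001], 'force': [0.098, -0.349, -0.511], 'moment': [-0.019, -0.008, 0.02], 'grip_force': 0.0, 'finger_gap': 0.085}
{'fx': 416.1394, 'fy': 416.1394, 'cx': 254.1679, 'cy': 190.5652, 'world_from_camera': [[-0.8316, -0.3631, 0.4202, 1.0662], [0.5553, -0.5542, 0.6201, 0.8769], [0.0077, 0.749, 0.6625, 0.8405], [0.0, 0.0, 0.0, 1.0]]}
{'fx': 421.4917, 'fy': 421.4917, 'cx': 258.661, 'cy': 195.6952, 'world_from_camera': [[0.7487, 0.354, -0.5605, -0.1389], [-0.6629, 0.3984, -0.6339, -0.6948], [-0.0011, 0.8461, 0.533, 0.7689], [0.0, 0.0, 0.0, 1.0]]}
{'fx': 284.0948006775918, 'fy': 284.0948006775918, 'cx': 254.60910582027824, 'cy': 191.91986232561516, 'hand_eye': array([[ 1.09659217e-03,  9.65282347e-01,  2.61206409e-01,
         6.71050928e-02],
       [ 9.99999377e-01, -1.11327152e-03, -8.41102643e-05,
        -9.93513253e-05],
       [ 2.09603502e-04,  2.61206338e-01, -9.65282966e-01,
        -1.42536529e-01],
       [ 0.00000000e+00,  0.00000000e+00,  0.00000000e+00,
         1.00000000e+00]])}
```

View pics/scene0.png

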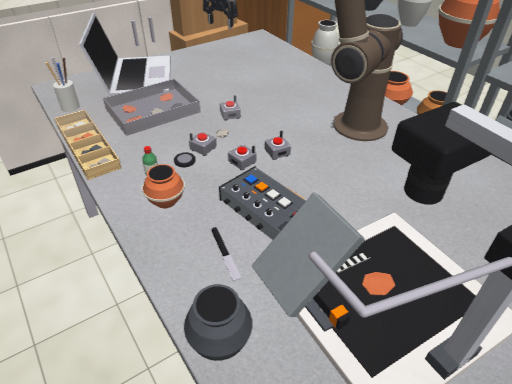

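View pics/side0.png

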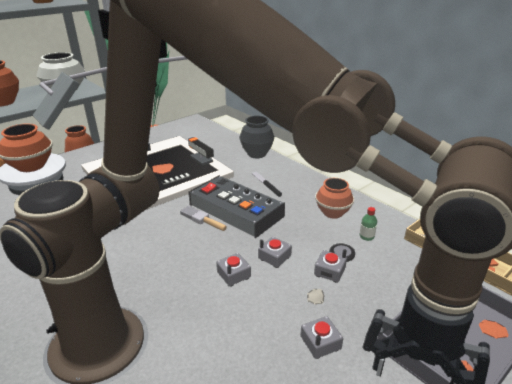

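The scene view shows four release boxes at (203,139), (231,105), (242,153) and (278,144), and the orange key at (261,187). A lamp panel hides the rocker there. In the side view the rocker is at (208,188), the orange key at (245,205), and the buttons at (233,262), (275,244), (330,258) and (322,327).

```bash
cat > h.py <<'E'
import numpy as np,cv2
from cell import ctrl
from scipy.spatial.transform import Rotation as R
def wfc(n,o=None):
    m=ctrl.camera_model(n)
    if n!="wrist": return m,m["world_from_camera"]
    T=np.eye(4);T[:3,:3]=R.from_quat(o["eef_rot"]).as_matrix();T[:3,3]=o["eef_pos"]
    return m,T@m["hand_eye"]
def ray(n,u,v,z,o=None):
    m,T=wfc(n,o);d=T[:3,:3]@np.array([(u-m["cx"])/m["fx"],-(v-m["cy"])/m["fy"],-1])
    return T[:3,3]+d*(z-T[2,3])/d[2]
def pt(n,u,v,dep,o=None):
    m,T=wfc(n,o);return T[:3,3]+T[:3,:3]@(np.array([(u-m["cx"])/m["fx"],-(v-m["cy"])/m["fy"],-1])*dep)
def blobs(p,col,amin=15):
    h=cv2.cvtColor(p,cv2.COLOR_RGB2HSV);H,S,V=[h[...,i].astype(int) for i in range(3)]
    k={"red":((H<5)|(H>172))&(S>170)&(V>90),"orange":(H>=8)&(H<22)&(S>200)&(V>150),"blue":(H>100)&(H<130)&(S>140)&(V>80)}[col]
    n,l,s,c=cv2.connectedComponentsWithStats(k.astype(np.uint8))
    return [(c[i],s[i]) for i in range(1,n) if s[i,4]>=amin]
E
python3 - <<'E'
from h import *
for n in("scene","side"):
    f=np.load(n+"0.npz");p,d=f["p"],f["d"]
    for col,z in(("red",.054),("orange",.063),("blue",.063)):
        for c,s in blobs(p,col):
            w=ray(n,*c,z);q=pt(n,*c,d[int(c[1]),int(c[0])])
            print(n,col,c.round(1),s[4],w.round(3),q.round(3),round(np.hypot(*w[:2]),3))
f=np.load("scene0.npz")["d"]
for u,v in((310,200),(345,240),(300,300),(265,265),(310,250)):print(u,v,pt("scene",u,v,f[v,u]).round(3))
f=np.load("side0.npz")["d"]
for u,v in((208,188),(201,190),(188,200),(240,230),(283,208),(211,183),(206,192)):print(u,v,pt("side",u,v,f[v,u]).round(3))
p=np.load("side0.npz")["p"][150:250,160:310];cv2.imwrite("pics/c.png",cv2.resize(p[:,:,::-1],None,fx=5,fy=5))
E
```

```text
scene red [201.7 136.3] 41 [ 0.562 -0.183  0.054] [ 0.56  -0.188  0.05 ] 0.591
scene red [277.4 140.6] 49 [ 0.365 -0.024  0.054] [ 0.363 -0.027  0.052] 0.365
scene red [146.9 149.3] 35 [ 0.744 -0.214  0.054] [ 0.762 -0.151  0.099] 0.774
scene red [241.7 150. ] 56 [ 0.492 -0.045  0.054] [ 0.491 -0.046  0.053] 0.494
scene orange [261.4 185.9] 61 [0.544 0.144 0.063] [0.541 0.139 0.058] 0.563
scene orange [338.9 311.1] 137 [0.637 0.57  0.063] [0.655 0.583 0.096] 0.855
scene blue [250.7 178.7] 70 [0.552 0.1   0.063] [0.551 0.098 0.061] 0.561
side red [206.8 188.6] 24 [0.515 0.301 0.054] [-0.139 -0.695  0.769] 0.597
side red [274.9 243.2] 46 [ 0.486 -0.054  0.054] [ 0.483 -0.057  0.058] 0.489
side red [331.4 257.1] 56 [ 0.556 -0.192  0.054] [ 0.554 -0.194  0.057] 0.588
side red [233.1 260.3] 49 [ 0.358 -0.033  0.054] [ 0.36  -0.031  0.052] 0.36
side red [322.2 327.6] 110 [ 0.365 -0.328  0.054] [ 0.365 -0.328  0.054] 0.491
side blue [256.3 209.3] 47 [0.548 0.092 0.063] [0.547 0.091 0.064] 0.555
310 200 [0.726 0.53  0.399]
345 240 [0.735 0.62  0.396]
300 300 [0.813 0.626 0.318]
265 265 [0.815 0.54  0.31 ]
310 250 [0.767 0.586 0.361]
208 188 [0.514 0.292 0.061]
201 190 [0.49  0.298 0.06 ]
188 200 [0.473 0.356 0.001]
240 230 [0.497 0.109 0.002]
283 208 [0.633 0.065 0.043]
211 183 [0.533 0.3   0.069]
206 192 [0.496 0.279 0.059]
```

View pics/c.png

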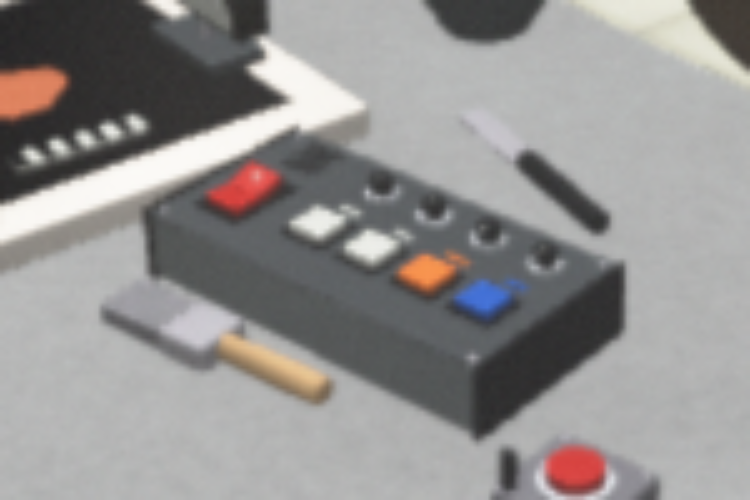

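The target box is the one at about (0.559, -0.188), 0.59 m from the base. The console is yawed by about 8°. I'll align the tool, close the fingers and move above the console.

send_rows(
  increments=[
    [0,0,0.136,0,0,0,0],
    [0,0,0.136,0,0,0,0],
    [0,0,0,23,-43,-3,0],
    [0,0,0,23,-43,-3,0],
    [0,0,0,23,-43,-3,0],
  ],
  force=40,
)

```text
clock: 0.6
eef_pos: [0.3026, -0.4321, 0.2395]
eef_rot: [0.997, 0.072, -0.0, -0.001]
force: [0.4, -0.7, -0.3]
finger_gap: 0.0124
grip_force: 0.0
```

send_rows(
  increments=[
    [0,0,0,23,-43,-3,0],
    [0,0,0,23,-43,-3,0],
    [0,0,0,23,-43,-3,0],
    [0,0,0,23,-43,-3,0],
    [0,0,0,23,-43,-3,0],
  ],
)

```text
clock: 1.1
eef_pos: [0.3854, -0.2026, 0.2551]
eef_rot: [0.997, 0.072, 0.0, -0.0]
force: [0.2, 0.7, 0.3]
finger_gap: 0.0003
grip_force: 0.0
```

send_rows(
  increments=[
    [0,0,0,23,-43,-3,0],
    [0,0,0,23,-43,-3,0],
    [0,0,0,23,-43,-3,0],
    [0,0,0,23,-43,-3,0],
    [0,0,0,23,-43,-3,0],
  ],
)

```text
clock: 1.6
eef_pos: [0.4682, 0.0268, 0.2702]
eef_rot: [0.997, 0.072, 0.0, 0.0]
force: [0.4, -1.0, 0.3]
finger_gap: 0.0001
grip_force: 0.0
```

send_rows(
  increments=[
    [0,0,0,23,-43,0,0],
    [0,0,0,23,-43,0,0],
    [0,0,0,0,0,0,0],
  ],
)

```text
clock: 1.9
eef_pos: [0.5023, 0.1216, 0.27]
eef_rot: [0.997, 0.075, 0.0, -0.001]
force: [0.5, -0.5, 0.3]
finger_gap: 0.0001
grip_force: 0.0
```

Run:
```python
from h import *
o=ctrl.get_obs();print(o["clock"],o["eef_pos"].round(4),R.from_quat(o["eef_rot"]).as_matrix().round(3).tolist(),o["joint_pos"].round(2),o["force"].round(2),o["finger_gap"])
p,d=ctrl.read_camera("wrist");cv2.imwrite("pics/w1.png",p[:,:,::-1]);np.savez("w1.npz",p=p,d=d)
for col,z in(("red",.062),("orange",.063),("blue",.063)):
    for c,s in blobs(p,col,40): print(col,c.round(1),s,ray("wrist",*c,z,o).round(4),pt("wrist",*c,d[int(c[1]),int(c[0])],o).round(4))
```

```text
1.9 [0.5023 0.1216 0.27  ] [[0.989, 0.15, 0.001], [0.15, -0.989, 0.003], [0.001, -0.002, -1.0]] [0.15 0.06 1.85 0.   1.23 1.57] [ 0.5  -0.49  0.29] 6.507789233187526e-05
red [118.4 138.6] [103 120  30  37 815] [0.5161 0.2925 0.062 ] [0.5161 0.2925 0.062 ]
red [500.9 162.2] [487 150  25  25 479] [ 0.5591 -0.1778  0.062 ] [ 0.5588 -0.186   0.0526]
red [382.6 198.6] [371 187  25  24 444] [ 0.4911 -0.0455  0.062 ] [ 0.4893 -0.0496  0.0537]
blue [282.9 109.7] [276 108  14   4  50] [0.5797 0.1006 0.063 ] [0.58   0.0999 0.0548]
blue [282.5 135.5] [272 125  22  22 480] [0.5502 0.0957 0.063 ] [0.5502 0.0958 0.0643]
```

View pics/w1.png

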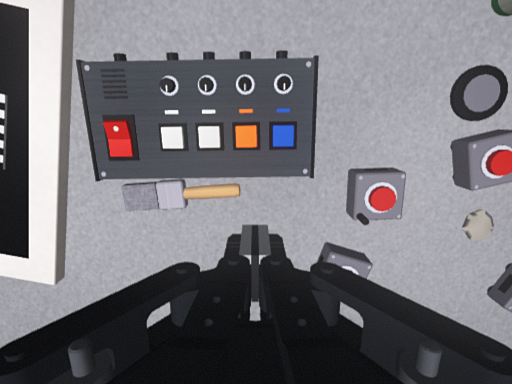

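The wrist view shows the rocker at (118,139) with its dot at (116,129), orange at (246,136), blue at (283,135), and the target button at (500,162) next to the lens cap. That puts the dot at (0.530, 0.295) and the orange key at (0.5425, 0.140), with console yaw 9.8°.

send_rows(
  increments=[
    [0,0,-0.021,0,0,0,0],
    [0,0,0,14.2,-41.5,0,0],
    [0,0,0,14.2,-41.5,0,0],
    [0,0,0,14.2,-41.5,0,0],
    [0,0,0,14.2,-41.5,0,0],
  ],
)

```text
clock: 2.45
eef_pos: [0.5304, 0.2887, 0.2703]
eef_rot: [0.997, 0.082, -0.0, 0.0]
force: [0.8, 1.0, -0.2]
finger_gap: -0.0
grip_force: 0.0
```

send_rows(
  increments=[
    [0,0,0,0,0,45,0],
    [0,0,0,0,0,45,0],
    [0,0,0,0,0,45,0],
    [0,0,0,0,0,40,0],
    [0,0,0,0,0,0,0],
  ],
)

```text
clock: 2.95
eef_pos: [0.5244, 0.2848, 0.0885]
eef_rot: [0.997, 0.082, -0.007, 0.003]
force: [-2.0, -1.2, -0.2]
finger_gap: -0.0003
grip_force: 0.0
```

Run:
```python
from h import *
o=ctrl.get_obs();print(o["clock"],o["eef_pos"].round(4),o["force"].round(2))
p,d=ctrl.read_camera("wrist");cv2.imwrite("pics/w2.png",p[:,:,::-1])
```

```text
2.95 [0.5244 0.2848 0.0885] [-2.05 -1.16 -0.17]
```

View pics/w2.png

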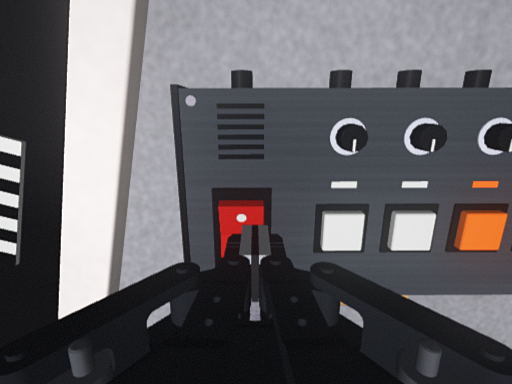

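The dot is at (241,217), left of and ahead of the fingertips, which end at about (255,228). The measured pose also shows this residual offset, so I'll refine it.

Run:
```python
from h import *
o=ctrl.get_obs();print(o["clock"],o["eef_pos"].round(4),R.from_quat(o["eef_rot"]).as_matrix().round(3).tolist(),o["force"].round(2))
w=ray("wrist",241,217,.067,o);k=ray("wrist",481,231,.063,o)
M=R.from_quat(o["eef_rot"]).as_matrix().T
for a in(w,k):print(a.round(4),(M@(a-o["eef_pos"])*1000).round(1))
```

```text
3.0 [0.5272 0.2864 0.0921] [[0.987, 0.163, -0.008], [0.163, -0.987, -0.004], [-0.008, 0.003, -1.0]] [-0.09  0.65  0.3 ]
[0.5309 0.2959 0.067 ] [ 5.4 -8.9 25.1]
[0.5454 0.1401 0.063 ] [ -5.7 147.2  29.6]
```

send_rows(
  increments=[
    [0,0,0,4,-8.5,0,0],
    [0,0,0,0,0,10,0],
    [0,0,0,0,0,0,0],
  ],
)

```text
clock: 3.3
eef_pos: [0.5336, 0.2993, 0.0867]
eef_rot: [0.997, 0.083, 0.001, -0.0]
force: [-0.8, -1.2, -0.2]
finger_gap: 0.0003
grip_force: 0.0
```

Run:
```python
from h import *
o=ctrl.get_obs();print(o["clock"],o["eef_pos"].round(4),o["eef_rot"].round(4),o["force"].round(2))
```

```text
3.3 [0.5336 0.2993 0.0867] [ 9.966e-01  8.290e-02  1.300e-03 -5.000e-04] [-0.77 -1.18 -0.2 ]
```

send_rows(
  increments=[
    [0,0,0,-3,4,0,0],
    [0,0,0,0,0,0,0],
    [0,0,0,0,0,0,0],
    [0,0,0,0,0,0,0],
  ],
)

```text
clock: 3.7
eef_pos: [0.5303, 0.2942, 0.0856]
eef_rot: [0.997, 0.083, 0.0, -0.0]
force: [-0.0, 0.2, 0.5]
finger_gap: -0.0002
grip_force: 0.0
```

send_rows(
  increments=[
    [0,0,0,0,0,6,0],
    [0,0,0,0,0,6,0],
    [0,0,0,0,0,4,0],
    [0,0,0,0,0,3,0],
    [0,0,0,0,0,2,0],
  ],
)

```text
clock: 4.2
eef_pos: [0.5312, 0.2943, 0.0645]
eef_rot: [0.997, 0.083, 0.001, -0.0]
force: [1.7, -1.0, 3.2]
finger_gap: -0.0001
grip_force: 1.5
```

send_rows(
  increments=[
    [0,0,0,0,0,1,0],
    [0,0,0,0,0,1,0],
    [0,0,0,0,0,1,0],
    [0,0,0,0,0,0,0],
    [0,0,0,0,0,0,0],
  ],
)

```text
clock: 4.7
eef_pos: [0.5311, 0.2946, 0.0619]
eef_rot: [0.997, 0.083, 0.001, -0.0]
force: [3.1, -0.1, 3.7]
finger_gap: 0.0002
grip_force: 2.0
```

send_rows(
  increments=[
    [0,0,0,0,0,1,0],
    [0,0,0,0,0,1,0],
    [0,0,0,0,0,0,0],
    [0,0,0,0,0,0,0],
  ],
)

```text
clock: 5.1
eef_pos: [0.5312, 0.2946, 0.0617]
eef_rot: [0.997, 0.083, 0.001, -0.0]
force: [0.6, -1.8, 12.7]
finger_gap: 0.0002
grip_force: 6.5
```

The force jumped to 12.7 N at z 0.0617, so the rocker is at its end stop and on. Next is the orange key.

send_rows(
  increments=[
    [0,0,0,0,0,-15,0],
    [0,0,0,0,0,-15,0],
    [0,0,0,-3,38,0,0],
    [0,0,0,-4,39,0,0],
    [0,0,0,-4,39,0,0],
  ],
)

```text
clock: 5.6
eef_pos: [0.5374, 0.1772, 0.0894]
eef_rot: [0.997, 0.084, -0.001, -0.0]
force: [0.2, 0.0, -0.6]
finger_gap: 0.0003
grip_force: 0.0
```

send_rows(
  increments=[
    [0,0,0,-3,38.5,0,0],
    [0,0,0,0,0,0,0],
    [0,0,0,0,0,0,0],
    [0,0,0,0,0,0,0],
  ],
)

```text
clock: 6.0
eef_pos: [0.5415, 0.1403, 0.0893]
eef_rot: [0.997, 0.083, -0.0, -0.0]
force: [0.7, -0.4, 0.0]
finger_gap: 0.0002
grip_force: 0.0
```

Run:
```python
from h import *
o=ctrl.get_obs();print(o["clock"],o["eef_pos"].round(4),o["force"].round(2))
p,d=ctrl.read_camera("wrist");cv2.imwrite("pics/w3.png",p[:,:,::-1])
for col,z in(("red",.062),("orange",.063),("blue",.063)):
    for c,s in blobs(p,col,40): print(col,c.round(1),s,ray("wrist",*c,z,o).round(4))
```

```text
6.0 [0.5415 0.1403 0.0893] [ 0.72 -0.36  0.04]
red [ 20.  221.7] [   0  187   44   69 2587] [0.5178 0.2885 0.062 ]
red [492.1 322.3] [ 467  304   45   39 1200] [ 0.496  -0.0372  0.062 ]
blue [328. 174.] [316 171  25   7 175] [0.5809 0.1023 0.063 ]
blue [327.  220.9] [ 305  201   45   41 1721] [0.5513 0.0959 0.063 ]
```

View pics/w3.png

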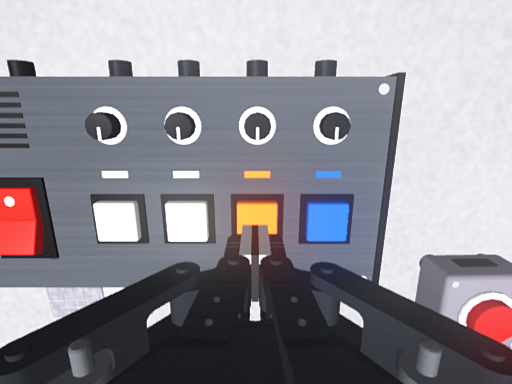

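Rocker on: its near half is now raised, at (20,222). The fingertips are centred on the orange key at (257,218), so I'll press.

send_rows(
  increments=[
    [0,0,0,1.5,0,8,0],
    [0,0,0,0,0,8,0],
    [0,0,0,0,0,6,0],
    [0,0,0,0,0,3,0],
    [0,0,0,0,0,2,0],
  ],
)

```text
clock: 6.55
eef_pos: [0.5424, 0.14, 0.0616]
eef_rot: [0.997, 0.083, -0.001, -0.0]
force: [-2.3, 0.7, 3.0]
finger_gap: 0.0
grip_force: 1.5
```

send_rows(
  increments=[
    [0,0,0,0,0,2,0],
    [0,0,0,0,0,1,0],
    [0,0,0,0,0,1,0],
    [0,0,0,0,0,1,0],
    [0,0,0,0,0,0,0],
  ],
)

```text
clock: 7.05
eef_pos: [0.5434, 0.1398, 0.058]
eef_rot: [0.997, 0.083, -0.0, -0.0]
force: [-2.9, 0.3, 6.4]
finger_gap: -0.0001
grip_force: 3.1
```

send_rows(
  increments=[
    [0,0,0,0,0,1,0],
    [0,0,0,0,0,0.5,0],
    [0,0,0,0,0,0,0],
  ],
)

```text
clock: 7.35
eef_pos: [0.5435, 0.1398, 0.058]
eef_rot: [0.997, 0.083, -0.0, 0.0]
force: [-6.5, -1.5, 14.6]
finger_gap: -0.0001
grip_force: 7.2
```

The force jumped to 14.6 N at 0.058, so the key is fully down. Now on to the release box.

send_rows(
  increments=[
    [0,0,0,0,0,-30,0],
    [0,0,0,0,0,-40,0],
    [0,0,0,-6,46,0,0],
    [0,0,0,-6,46,0,0],
    [0,0,0,-6,46,0,0],
  ],
)

```text
clock: 7.85
eef_pos: [0.5494, -0.0007, 0.1266]
eef_rot: [0.996, 0.084, 0.002, 0.001]
force: [0.7, -0.4, -0.9]
finger_gap: -0.0
grip_force: 0.0
```

send_rows(
  increments=[
    [0,0,0,-6,46,0,0],
    [0,0,0,-6,46,0,0],
    [0,0,0,-6,46,0,0],
    [0,0,0,-5,48,0,0],
    [0,0,0,0,0,0,0],
  ],
)

```text
clock: 8.35
eef_pos: [0.5577, -0.1933, 0.1265]
eef_rot: [0.997, 0.08, 0.002, 0.002]
force: [0.7, -0.2, -0.2]
finger_gap: 0.0
grip_force: 0.0
```

send_rows(
  increments=[
    [0,0,0,0,0,0,0],
    [0,0,0,0,0,0,0],
  ],
)

```text
clock: 8.55
eef_pos: [0.5561, -0.1857, 0.1254]
eef_rot: [0.997, 0.083, -0.0, -0.0]
force: [-0.6, -0.0, 0.1]
finger_gap: 0.0001
grip_force: 0.0
```

Run:
```python
from h import *
o=ctrl.get_obs();print(o["clock"],o["eef_pos"].round(4),o["force"].round(2))
p,d=ctrl.read_camera("wrist");cv2.imwrite("pics/w4.png",p[:,:,::-1])
M=R.from_quat(o["eef_rot"]).as_matrix().T
for c,s in blobs(p,"red",40):
    w=ray("wrist",*c,.054,o); print(c.round(1),s,w.round(4),(M@(w-o["eef_pos"])*1000).round(1))
```

```text
8.55 [ 0.5561 -0.1857  0.1254] [-0.65 -0.02  0.08]
[260.7 200.4] [ 240  181   41   39 1166] [ 0.559  -0.1897  0.054 ] [ 2.3  4.5 71.4]
[ 83.6 252.3] [  63  233   44   39 1219] [ 0.4904 -0.0528  0.054 ] [ -42.8 -141.9   71.5]
```

View pics/w4.png

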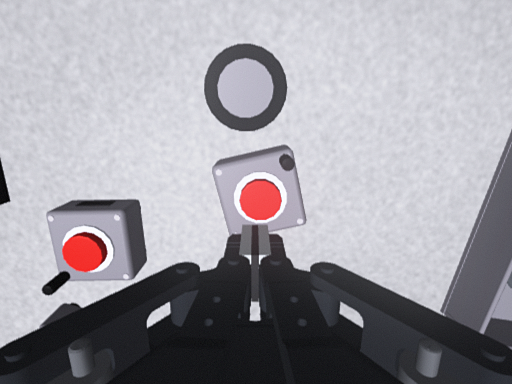

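The target button is at (261,200), with its aerial at (287,162) and the lens cap clear at (246,88). I'll correct the position and press.

send_rows(
  increments=[
    [0,0,0,2.5,4,0,0],
    [0,0,0,0,0,25,0],
    [0,0,0,0,0,25,0],
    [0,0,0,0,0,8,0],
    [0,0,0,0,0,5,0],
  ],
)

```text
clock: 9.1
eef_pos: [0.5591, -0.189, 0.0618]
eef_rot: [0.997, 0.084, -0.001, -0.0]
force: [-0.5, 0.2, -0.1]
finger_gap: 0.0001
grip_force: 0.0
```

send_rows(
  increments=[
    [0,0,0,0,0,2,0],
    [0,0,0,0,0,2,0],
    [0,0,0,0,0,2,0],
    [0,0,0,0,0,2,0],
    [0,0,0,0,0,0,0],
  ],
)

```text
clock: 9.6
eef_pos: [0.5596, -0.1902, 0.0549]
eef_rot: [0.997, 0.083, 0.0, 0.0]
force: [0.3, -0.6, -0.2]
finger_gap: 0.0
grip_force: 0.0
```

send_rows(
  increments=[
    [0,0,0,0,0,2,0],
    [0,0,0,0,0,2,0],
    [0,0,0,0,0,2,0],
    [0,0,0,0,0,0.5,0],
    [0,0,0,0,0,0,0],
  ],
)

```text
clock: 10.1
eef_pos: [0.5599, -0.1903, 0.0486]
eef_rot: [0.997, 0.083, 0.0, 0.0]
force: [-1.3, 0.2, 3.2]
finger_gap: -0.0005
grip_force: 1.8
```

send_rows(
  increments=[
    [0,0,0,0,0,0.7,0],
    [0,0,0,0,0,0,0],
    [0,0,0,0,0,0,0],
    [0,0,0,0,0,0,0],
    [0,0,0,0,0,0,0],
  ],
)

```text
clock: 10.6
eef_pos: [0.5599, -0.1903, 0.0481]
eef_rot: [0.997, 0.083, 0.0, 0.0]
force: [-0.6, 0.3, 5.9]
finger_gap: 0.0001
grip_force: 2.6
```

send_rows(
  increments=[
    [0,0,0,0,0,0,0],
    [0,0,0,0,0,0,0],
    [0,0,0,0,0,0,0],
    [0,0,0,0,0,0,0],
    [0,0,0,0,0,0,0],
  ],
)

```text
clock: 11.1
eef_pos: [0.5599, -0.1903, 0.048]
eef_rot: [0.997, 0.083, 0.0, 0.0]
force: [-1.3, 0.8, 5.0]
finger_gap: -0.0002
grip_force: 2.6
```

send_rows(
  increments=[
    [0,0,0,0,0,0,0],
    [0,0,0,0,0,0,0],
    [0,0,0,0,0,0,0],
    [0,0,0,0,0,0,0],
    [0,0,0,0,0,0,0],
  ],
)

```text
clock: 11.6
eef_pos: [0.5599, -0.1903, 0.0481]
eef_rot: [0.997, 0.083, 0.0, 0.0]
force: [-0.8, -0.3, 4.9]
finger_gap: -0.0002
grip_force: 2.6
```

send_rows(
  increments=[
    [0,0,0,0,0,-5,0],
    [0,0,0,0,0,-10,0],
    [0,0,0,0,0,-45,0],
    [0,0,0,0,0,-45,0],
    [0,0,0,0,0,-45,0],
  ],
)

```text
clock: 12.1
eef_pos: [0.5585, -0.1895, 0.1986]
eef_rot: [0.997, 0.083, -0.001, -0.001]
force: [0.7, 0.2, 0.7]
finger_gap: 0.0002
grip_force: 0.0
```

send_rows(
  increments=[
    [0,0,0,-30,-40,0,0],
    [0,0,0,-30,-40,0,0],
    [0,0,0,0,0,0,0],
    [0,0,0,0,0,0,0],
  ],
)

```text
clock: 12.5
eef_pos: [0.4856, -0.12, 0.1973]
eef_rot: [0.997, 0.083, -0.001, -0.0]
force: [0.2, 0.1, 0.5]
finger_gap: -0.0003
grip_force: 0.0
```

Run:
```python
from h import *
o=ctrl.get_obs();print(o["clock"],o["eef_pos"].round(4),o["force"].round(2))
p,d=ctrl.read_camera("wrist");cv2.imwrite("pics/w5.png",p[:,:,::-1])
for c,s in blobs(p,"red",40):
    print(c.round(1),s,ray("wrist",*c,.054,o).round(4),d[int(c[1]),int(c[0])],pt("wrist",*c,d[int(c[1]),int(c[0])],o).round(4))
```

```text
12.5 [ 0.4856 -0.12    0.1973] [0.25 0.13 0.46]
[338.9 121.8] [321 106  33  32 649] [ 0.5589 -0.1906  0.054 ] 0.2774158 [ 0.5589 -0.1906  0.054 ]
[190.6 173.8] [175 153  30  31 235] [ 0.4831 -0.0535  0.054 ] 0.29148006 [ 0.483  -0.0534  0.0536]
[156.2 267.7] [146 260  24  18 223] [ 0.3697 -0.027   0.054 ] 0.31926665 [ 0.3697 -0.027   0.054 ]
[416.  299.1] [405 295  20  12 113] [ 0.3795 -0.3276  0.054 ] 0.33008835 [ 0.3793 -0.3278  0.0537]
```

View pics/w5.png

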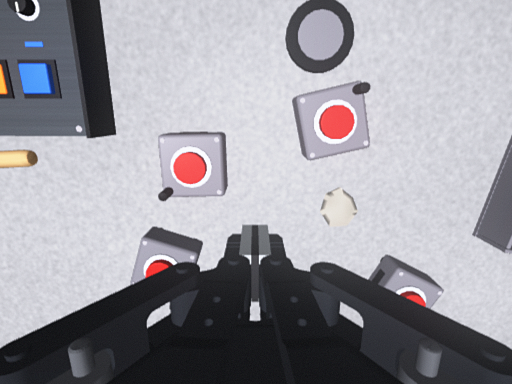

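The target box stands unmoved, with its button at (339,122) back up at 54 mm. Nothing is touching the arm, so I'll hand the job in.

```bash
python3 -c "
from cell import ctrl
print(ctrl.finish_job())"
```

```text
the job is handed in; nothing more can be done
None
```

I pressed the mains rocker to its on stop, pushed the orange raking key fully down, and held the farthest release box's button for about 1.5 s before letting it spring back up. The box was still in place afterwards, and I handed the job in at about 12.5 s; the hand-in gave no verdict.

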